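# Sort the tasting spreaders on their peg rack

## Task

On the tasting counter the green spreader was hung on the yellow peg by mistake: hang it by its eye on the green peg instead, and hang the yellow spreader from the drying block by its eye on the yellow peg. Gently slide each one back along its peg until you feel it stop against the coloured collar, and leave it hanging straight and still. Leave the other spreaders, the jars, the bottle and the bowl where they are, and do not shove hard against the rack.

Things in the scene. Friction and masses are not known exactly. Their poses are not given: they have to be found in the camera images.
- spreader_green: Green tasting spreader (small spatula), green handle 8 mm thick, steel blade 5 x 22 mm. Origin: centre of its 15 mm round eye; z runs along the tool to the handle end (18 mm away; blade tip 136 mm the other way), x through the eye, y across. Flat-sided head 26 mm wide, 18 mm up and down from the origin; handle 20 mm wide to 69 mm below. Starts hanging on the yellow peg.
- spreader_yellow: Yellow tasting spreader, yellow handle 8 mm thick, steel blade 5 x 22 mm. Origin: centre of its 15 mm round eye; z runs along the tool to the handle end (18 mm away; blade tip 136 mm the other way), x through the eye, y across. Flat-sided head 26 mm wide, 18 mm up and down from the origin; handle 20 mm wide to 69 mm below. Starts blade down in a block slot, may lean.
- spreader_red: Red tasting spreader, same shape, origin and axes; it hangs on the red peg, where it belongs.
- spreader_black: Black spreader, same shape, origin and axes, standing in the drying block; stays there.
- spreader_white: White spreader, same shape, origin and axes, standing in the drying block; stays there.
- peg_green: Green peg on the rack, fixed, level, 8 mm diameter. Origin: on its axis at the front face of its collar; the peg sticks out 50 mm along -x; the green collar (20 mm diameter) runs 25 mm along +x to the rail, whose top is 13 mm above the axis. z is up. Pegs stand 85 mm apart, order varies.
- peg_yellow: Yellow peg on the rack, fixed, level, 8 mm diameter. Origin: on its axis at the front face of its collar; the peg sticks out 50 mm along -x; the yellow collar (20 mm diameter) runs 25 mm along +x to the rail, whose top is 13 mm above the axis. z is up. Pegs stand 85 mm apart, order varies.
- peg_red: Red peg on the rack, fixed, level, 8 mm diameter. Origin: on its axis at the front face of its collar; the peg sticks out 50 mm along -x; the red collar (20 mm diameter) runs 25 mm along +x to the rail, whose top is 13 mm above the axis. z is up. Pegs stand 85 mm apart, order varies.
- rack: Dark wooden rack, fixed, 350 mm wide (y): base board 15 mm thick from 55 mm before to 85 mm behind the origin, two posts at y = +-165 mm (20 mm square, 237 mm high), a 20 x 26 mm rail between them with its centre 220 mm above the table, carrying the three pegs, which point to its -x. Origin on the table below the rail's middle.
- block: Wooden drying block, fixed, 150 (x) x 75 (y) x 60 mm high, origin under its centre; three slots, 50 mm deep, 48 mm apart along x, each 7 mm (x) by 26 mm (y).
- jar_a: Jar, 62 mm diameter, 80 mm high, on the rack's base board; origin under its centre.
- jar_b: Like jar_a, the other jar on the rack's base board.
- jar_c: Jar, 66 mm diameter, 85 mm high, origin under its centre, beyond the block.
- jar_d: Jar, 66 mm diameter, 85 mm high, origin under its centre, right of and before the rack.
- oil: Oil bottle, 60 mm diameter, 190 mm high, origin under its centre, on the robot's side of the table.
- bowl: White bowl, 100 mm diameter, 45 mm high, origin under its centre, on the robot's side of the rack.

How it is judged:
At the end, for the whole second after the job is handed in: Green spreader on the green peg, yellow on the yellow: eye centre within 7 mm sideways of the peg axis and +1 to -9 mm in height, handle mid-thickness at most 12 mm before the collar (4 mm is touching), tilt under 0.2 rad, at rest; all other loose things within 30 mm of their start (x of spreader_green in the frame of peg_green between -0.012 and 0 m and y of spreader_green in the frame of peg_green between -0.007 and 0.007 m and z of spreader_green in the frame of peg_green between -0.009 and 0.001 m and angle between each of spreader_green, spreader_yellow's own z axis and vertical below 0.2 rad and linear speed of each of spreader_green, spreader_yellow below 0.02 m/s and angular speed of each of spreader_green, spreader_yellow below 0.3 rad/s and x of spreader_yellow in the frame of peg_yellow between -0.012 and 0 m and y of spreader_yellow in the frame of peg_yellow between -0.007 and 0.007 m and z of spreader_yellow in the frame of peg_yellow between -0.009 and 0.001 m and distance of each of spreader_red, spreader_black, spreader_white, jar_a, jar_b, jar_c, jar_d, oil, bowl from where it was at the start of the episode below 0.03 m).
It fails at once if another spreader is displaced by more than 40 mm (distance of any of spreader_red, spreader_black, spreader_white from where it was at the start of the episode above 0.04 m).
It fails at once if a jar, the bottle or the bowl is pushed more than 40 mm or tipped by more than 0.5 rad (distance of any of jar_a, jar_b, jar_c, jar_d, oil, bowl from where it was at the start of the episode above 0.04 m or angle between any of jar_a, jar_b, jar_c, jar_d, oil, bowl's own z axis and vertical above 0.5 rad).
It fails at once if the rack or a peg is shoved with more than 50 N, by a spreader or by the robot (contact force between any of spreader_green, spreader_yellow, the fingers, the arm and peg_green above 50 N or contact force between any of spreader_green, spreader_yellow, the fingers, the arm and peg_yellow above 50 N or contact force between any of spreader_green, spreader_yellow, the fingers, the arm and peg_red above 50 N or contact force between any of spreader_green, spreader_yellow, the fingers, the arm and rack above 50 N).
It also fails if it takes over 64 s, if anything falls off the work surface, if the arm or the gripper's body presses on something with over 40 N, if the wrist force passes 120 N, or if a joint passes its speed limit or range.

## Robot

A 6-joint arm with a two-finger parallel gripper is mounted at the origin on the work surface. World frame = base frame: x ahead of the robot, y to its left, z up, the work surface at z = 0. Lengths are in m, angles in rad, forces in N, time in s.
With the tool pointing down it reaches from about 0.375 to 0.825 m from the base axis. Payload 5.5 kg.
Tool frame: the origin (TCP) lies at the very end of the fingers, on their centre line; the grasp point (between the pads) lies 19 mm behind it; z points along the fingers, y is the line along which they close (so a half turn about z gives the same grasp; the last joint's range is limited). The gripper opens to 85 mm and grips with 20 to 120 N. Pads are 22 mm wide; open, the fingers measure 114 mm over their backs; the gripper's body (76 mm by 85 mm) begins 54 mm behind the grasp point. The pads swing forward as they close: fully open they stand 13 mm farther back than shut.
Start: joints at [1.262, 0.314, -0.047, 1.21, 0, 1.571], TCP at [0.182, 0.572, 0.231] pointing down, gripper open.
Joint ranges: [-2.67, 2.67], [-0.69, 1.73], [-1.03, 1.25], [-2.08, 2.16], [-1.42, 1.45], [-3.14, 3.14]. Speed limits (rad/s): [2.39, 2.39, 3.01, 3.14, 3.14, 3.14].

## Interface

Orientations are given as a rotation vector (axis times angle).
In Python, from station import observe, grab_frame, job_done gives the robot as it stands.
- The arm moves only by the tool servo_tool, never from a script. Its argument "steps" is a list of rows, each an object of numbers: "fingers": the opening, from 0 (shut) to 1 (fully open); "tx", "ty", "tz": the shift along the tool's x, y, z in units of 0.25 m (1.0 is 0.25 m); "wx", "wy", "wz": the turn, a rotation vector about the tool's x, y, z in units of pi rad (1.0 is pi rad). A call has 1 to 5 rows; each row is the pose to reach, as a shift and turn from the pose commanded when the call began, along the tool's axes at that moment, turning the shorter way round; what a row does not reach only later rows make up. A row lasts 1/8 s, in which the tool goes at most 62.5 mm and 10.7 degrees, less where a joint would pass 70% of its speed; a pose out of reach is approached as far as the arm can. A call with a number of a shift or a turn outside -1 to 1 is refused whole. A call with a gripper value outside its range is refused whole. The fingers move at their own pace and stop on an object; the grip force is fixed at half the most. Time passes only in rows, so rows that repeat a pose let the fingers close. It gives the time, the measured TCP pose, the force, the opening and the grip force at its end, in the units of the state.
- observe(): the state, without advancing time (a new reading comes with each control period).
- grab_frame(name): name is "side" or "top"; returns a dict with "frame" (384x512x3 uint8, red, green, blue), "range_z" (384x512 float32, m along the optical axis (not along the pixel's ray), 0 where there is no reading), "intrinsics" (3x3 intrinsics, pixels), "R" (3x3) and "t" (3): a world point X has camera coordinates R X + t. Camera axes: x right, y down, z forward; pixel columns grow to the right and rows downward; lengths in m; the calibration is good to about 2 mm. A picture is of the moment at which its call begins.
- job_done(): hands the job in; it is judged then, once.
The state is a dict: "t": time; "joints": joint angles; "dq": joint speeds; "joint_efforts": joint torques, N m; "eef_pos": TCP position; "eef_rot": TCP orientation; "wrist_force": force on the tool from outside, world axes, zero at the start; "wrist_torque": the same for the moment, N m; "gripper_width": opening from 0.0 (shut) to 1.0 (fully open); "grasp_force": force on a finger pad.
Only numpy, scipy, OpenCV 4.12 (cv2) and the standard library are available. Lean on these libraries where they do the work, as an engineer would, in place of code of your own. Each camera call takes 0.05 s, during which the arm holds its last target. There are 200 camera calls.

## Working session

There is one attempt and no reset: what is moved stays moved. The work goes in short steps, Python scripts to look and compute and a tool call to move; the robot and the scene stay as the last step left them, time stands still between calls to the robot, and variables do not carry over. Pictures are saved under pics/ and viewed, at most 10 in all, crops included, and the job is handed in when it is done.

Besides the shell and the picture viewer there is one more tool, called as name(argument=value, ...), one argument or row to a line, values as JSON. servo_tool: Moves the arm, as the interface text tells. Shifts and turns lie within -1 to 1; 1 stands for 0.25 m of shift or pi rad of turn. Its arguments: {"type":"object","properties":{"steps":{"type":"array","items":{"type":"object","properties":{"fingers":{"type":"number"},"tx":{"type":"number","minimum":-1,"maximum":1},"ty":{"type":"number","minimum":-1,"maximum":1},"tz":{"type":"number","minimum":-1,"maximum":1},"wx":{"type":"number","minimum":-1,"maximum":1},"wy":{"type":"number","minimum":-1,"maximum":1},"wz":{"type":"number","minimum":-1,"maximum":1}}}}},"required":["steps"]}

```bash
ls; mkdir -p pics; python3 - <<'E'
from station import *
import cv2,numpy as np
s=observe();print({k:np.round(v,3).tolist() for k,v in s.items()})
fs=[]
for n in("side","top"):
    f=grab_frame(n);np.savez(f"pics/{n}0.npz",**f);cv2.imwrite(f"pics/{n}0.png",f["frame"][:,:,::-1])
    print(n,f["intrinsics"].tolist(),np.round(f["R"],3).tolist(),np.round(f["t"],3), 'campos',np.round(-f["R"].T@f["t"],3))
E
```

```text
pics
{'t': 0.0, 'joints': [1.262, 0.314, -0.048, 1.21, 0.0, 1.571], 'dq': [-0.002, 0.0, -0.001, 0.0, 0.002, 0.001], 'joint_efforts': [0.001, -53.958, 33.975, 0.019, -0.0, 0.0], 'eef_pos': [0.182, 0.571, 0.23], 'eef_rot': [-0.483, -3.104, 0.003], 'wrist_force': [-0.239, 0.491, -0.392], 'wrist_torque': [0.022, 0.037, 0.035], 'grasp_force': 0.0, 'gripper_width': 1.001}
side [[442.70226924721754, 0.0, 250.8617620049163], [0.0, 442.70226924721754, 192.68703751665092], [0.0, 0.0, 1.0]] [[0.868, -0.497, -0.019], [-0.351, -0.584, -0.732], [0.353, 0.642, -0.681]] [-0.498  0.273  0.993] campos [ 0.177 -0.725  0.867]
top [[438.527705638493, 0.0, 258.02502651608233], [0.0, 438.527705638493, 197.6632452206106], [0.0, 0.0, 1.0]] [[-0.004, -1.0, -0.008], [-0.989, 0.005, -0.146], [0.146, 0.008, -0.989]] [-0.027  0.586  1.352] campos [ 0.382 -0.04   1.423]
```

View pics/side0.png

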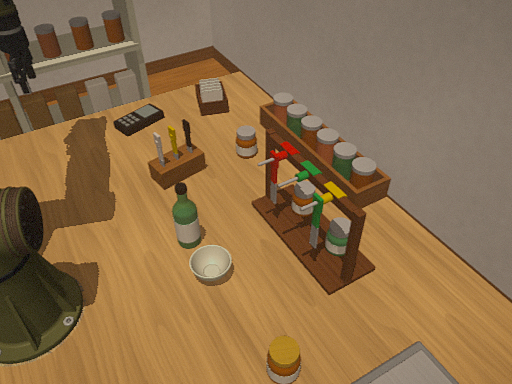

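View pics/top0.png

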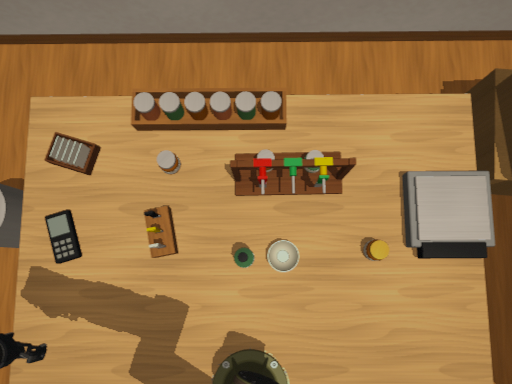

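```bash
cat > h.py <<'E'
import numpy as np,cv2
def load(n,i): return dict(np.load(f"pics/{n}{i}.npz"))
def cloud(f):
    K,z=f["intrinsics"],f["range_z"]; v,u=np.indices(z.shape)
    c=np.stack([(u-K[0,2])*z/K[0,0],(v-K[1,2])*z/K[1,1],z],-1)
    return (c-f["t"])@f["R"]
def hsv(f): return cv2.cvtColor(f["frame"],cv2.COLOR_RGB2HSV)
def proj(f,X):
    c=np.asarray(X)@f["R"].T+f["t"]; p=c@f["intrinsics"].T; return p[...,:2]/p[...,2:]
COL=dict(red=[(0,170,70),(4,255,255)],green=[(50,120,40),(80,255,255)],yellow=[(22,180,90),(32,255,255)])
def mask(f,c): return cv2.inRange(hsv(f),*[np.array(a) for a in COL[c]])>0
E
python3 - <<'E'
from h import *
big=[]
for n in("side","top"):
    f=load(n,0);P=cloud(f);ok=f["range_z"]>0
    for c in COL:
        k,l,st,ce=cv2.connectedComponentsWithStats(mask(f,c).astype(np.uint8))
        for i in range(1,k):
            if st[i,4]<12: continue
            q=P[(l==i)&ok]
            print(n,c,st[i],np.round(np.percentile(q,[3,50,97],axis=0),3).tolist() if len(q) else 0)
    a=(240,120,370,290) if n=="side" else (225,145,365,205)
    b=(140,110,215,190) if n=="side" else (135,195,185,265)
    for r in(a,b):
        im=f["frame"][r[1]:r[3],r[0]:r[2],::-1];s=390/im.shape[1] if r is a or 1 else 0
        im=cv2.resize(im,None,fx=s,fy=s,interpolation=cv2.INTER_CUBIC);big.append(im[:560])
H=max(b.shape[0] for b in big[::2]);
def pad(b,H):return cv2.copyMakeBorder(b,0,max(0,H-b.shape[0]),0,0,cv2.BORDER_CONSTANT)
im=np.hstack([pad(big[0],560),pad(big[1],560)]);cv2.imwrite("pics/c1.png",im)
im=np.hstack([pad(big[2],560),pad(big[3],560)]);cv2.imwrite("pics/c2.png",im)
E
```

```text
side red [270 142  29  29 245] [[0.613, -0.064, 0.192], [0.643, -0.047, 0.233], [0.667, -0.019, 0.237]]
side red [271 171   6  13  32] [[0.613, -0.051, 0.153], [0.615, -0.049, 0.173], [0.619, -0.039, 0.186]]
side green [300 161  22  15 144] [[0.649, -0.149, 0.229], [0.659, -0.125, 0.235], [0.672, -0.101, 0.237]]
side green [296 170  13  12  92] [[0.623, -0.136, 0.215], [0.636, -0.132, 0.227], [0.649, -0.123, 0.232]]
side green [312 193  11  35 229] [[0.613, -0.223, 0.154], [0.615, -0.217, 0.203], [0.621, -0.201, 0.235]]
side yellow [168 126  10  28 137] [[0.476, 0.269, 0.083], [0.48, 0.276, 0.135], [0.486, 0.292, 0.166]]
side yellow [320 181  27  23 270] [[0.628, -0.233, 0.217], [0.654, -0.214, 0.234], [0.674, -0.185, 0.237]]
top red [254 158  18  26 245] [[0.612, -0.065, 0.016], [0.649, -0.042, 0.233], [0.667, -0.023, 0.238]]
top green [166 107  17  13 103] [[0.852, 0.218, 0.025], [0.858, 0.234, 0.052], [0.875, 0.262, 0.082]]
top green [239 110  15   9  85] [[0.853, -0.015, 0.025], [0.856, 0.006, 0.053], [0.864, 0.031, 0.081]]
top green [284 158  18  18 212] [[0.625, -0.15, 0.222], [0.654, -0.128, 0.232], [0.67, -0.104, 0.239]]
top green [318 175  11   8  53] [[0.613, -0.224, 0.163], [0.615, -0.209, 0.23], [0.621, -0.202, 0.238]]
top yellow [314 157  19  18 222] [[0.626, -0.236, 0.223], [0.654, -0.212, 0.233], [0.671, -0.189, 0.238]]
top yellow [147 227  13   6  54] [[0.475, 0.265, 0.086], [0.479, 0.277, 0.157], [0.485, 0.29, 0.168]]
top yellow [370 241  18  18 242] [[0.397, -0.417, 0.08], [0.418, -0.395, 0.085], [0.443, -0.373, 0.09]]
```

View pics/c1.png

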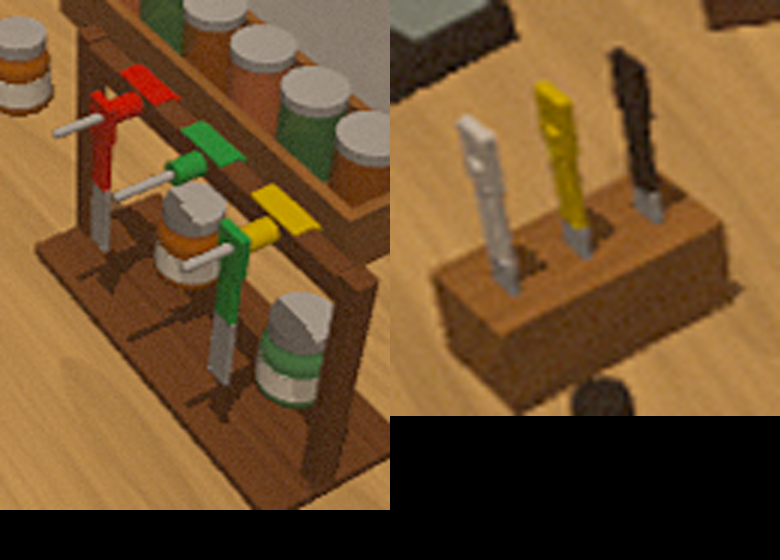

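View pics/c2.png

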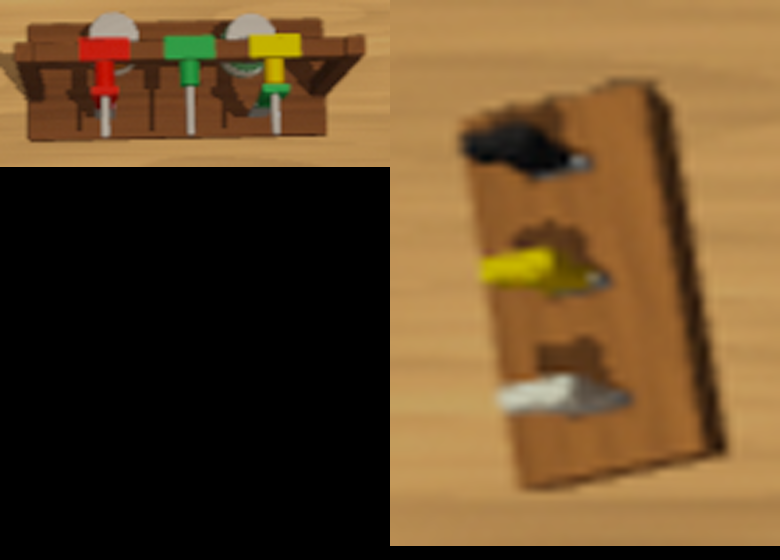

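```bash
cat >> h.py <<'E'
def ray(f,uv,z):
    uv=np.atleast_2d(uv); d=np.c_[uv,np.ones(len(uv))]@np.linalg.inv(f["intrinsics"]).T@f["R"]
    o=-f["R"].T@f["t"]; return o+d*((z-o[2])/d[:,2])[:,None]
E
python3 - <<'E'
from h import *
f=load("top",0);g=load("side",0);P=cloud(f);Q=cloud(g)
allp=np.vstack([P[f["range_z"]>0],Q[g["range_z"]>0]])
for c in COL:
    v,u=np.nonzero(mask(f,c)); m=(v<190)&(u>225)&(v>150); uv=np.c_[u,v][m]; X=ray(f,uv,.237); p=P[v[m],u[m]]
    L=p[:,0]>.655   # label region by depth
    lab=X[L]; print(c,"label ctr",np.round(lab.mean(0),4),"x",np.round(np.percentile(lab[:,0],[2,98]),4),'z',np.median(p[L,2]).round(4))
    C=(p[:,0]>.628)&(p[:,0]<.645); col=ray(f,uv[C],.222); print("   collar y",col[:,1].mean().round(4),"xmin",col[:,0].min().round(4),"n",C.sum(),'topz',np.percentile(p[C,2],90).round(4))
    H=(p[:,0]<.624)&(p[:,2]>.2); 
    if H.any(): h=p[H]; hr=ray(f,uv[H],.234);print("   head cloud",np.round(np.percentile(h,[5,50,95],axis=0),4).tolist(),'ray y',hr[:,1].mean().round(4),'x',hr[:,0].mean().round(4))
# rail from cloud
for n,F,C in(("top",f,P),("side",g,Q)):
    r=C[(F["range_z"]>0)&(C[...,2]>.226)&(C[...,2]<.245)&(C[...,0]>.64)&(C[...,0]<.69)&(abs(C[...,1]+.128)<.18)]
    a=np.polyfit(r[:,1],r[:,0],1);print(n,"rail",a.round(4),"x@-.128",np.polyval(a,-.128).round(4),np.percentile(r[:,0],[2,98]).round(4))
    # grey pegs: front part
    for y in(-.043,-.128,-.213):
        q=C[(F["range_z"]>0)&(C[...,2]>.205)&(C[...,2]<.235)&(C[...,0]>.57)&(C[...,0]<.608)&(abs(C[...,1]-y)<.015)]
        if len(q):print("  peg",n,len(q),np.round(np.median(q,0),4),np.round(q.min(0),4),np.round(np.percentile(q[:,2],95),4))
# block
b=P[(f["range_z"]>0)&(abs(P[...,2]-.06)<.005)&(abs(P[...,0]-.47)<.13)&(abs(P[...,1]-.27)<.09)]
rc=cv2.minAreaRect((b[:,:2]*1000).astype(np.float32));print("block",rc)
for y,n,F,C in((1,"top",f,P),(1,"side",g,Q)):
    m=mask(F,"yellow")&(F["range_z"]>0)&(abs(C[...,1]-.28)<.04); q=C[m]
    for lo,hi in((.08,.1),(.1,.12),(.12,.14),(.14,.16),(.16,.175)):
        s=q[(q[:,2]>=lo)&(q[:,2]<hi)]
        if len(s):print("  yel",n,lo,len(s),np.round(s.mean(0),4),np.round(s.min(0)[:2],3),np.round(s.max(0),3))
for n,F,C in(("top",f,P),("side",g,Q)):
  for nm,lo,hi in(("white",(0,0,110),(180,60,255)),("black",(0,0,0),(180,255,50))):
    m=(cv2.inRange(hsv(F),np.array(lo),np.array(hi))>0)&(F["range_z"]>0)&(C[...,2]>.09)&(C[...,2]<.18)&(abs(C[...,0]-.47)<.1)&(abs(C[...,1]-.27)<.06)
    q=C[m]
    if len(q):print(nm,n,len(q),np.round(np.percentile(q,[5,50,95],axis=0),3).tolist())
E
```

```text
red label ctr [ 0.6575 -0.0418  0.237 ] x [0.6192 0.666 ] z 0.2337
   collar y -0.0431 xmin 0.6294 n 40 topz 0.2319
   head cloud [[0.4051, -0.0534, 0.2058], [0.6153, -0.0424, 0.2331], [0.6229, -0.034, 1.3046]] ray y -0.0429 x 0.6183
green label ctr [ 0.662  -0.1264  0.237 ] x [0.6541 0.6683] z 0.2344
   collar y -0.1286 xmin 0.6289 n 40 topz 0.2313
   head cloud [[0.6133, -0.224, 0.2119], [0.617, -0.2095, 0.2322], [0.6234, -0.1323, 0.2378]] ray y -0.2038 x 0.616
yellow label ctr [ 0.6628 -0.2124  0.237 ] x [0.6563 0.6706] z 0.2341
   collar y -0.2129 xmin 0.6285 n 42 topz 0.2314
   head cloud [[0.3822, -0.2162, 0.2318], [0.5028, -0.127, 0.828], [0.6237, -0.0402, 1.4231]] ray y -0.2139 x 0.6381
top rail [-0.0127  0.6558] x@-.128 0.6574 [0.6444 0.6707]
  peg top 39 [ 0.5895 -0.045   0.2233] [ 0.5727 -0.0479  0.2186] 0.2263
  peg top 34 [ 0.5918 -0.1285  0.2217] [ 0.5726 -0.1341  0.2134] 0.2253
  peg top 36 [ 0.5905 -0.2142  0.2223] [ 0.5748 -0.2179  0.2184] 0.226
side rail [-0.013   0.6539] x@-.128 0.6556 [0.6435 0.6693]
  peg side 50 [ 0.5888 -0.0428  0.2226] [ 0.5718 -0.046   0.2179
[... 641 characters left out ...]
e 0.08 23 [0.4804 0.2773 0.0901] [0.477 0.272] [0.485 0.29  0.1  ]
  yel side 0.1 24 [0.4804 0.2761 0.1107] [0.477 0.27 ] [0.486 0.286 0.12 ]
  yel side 0.12 29 [0.4795 0.2778 0.131 ] [0.476 0.267] [0.486 0.291 0.14 ]
  yel side 0.14 33 [0.4805 0.2783 0.149 ] [0.476 0.267] [0.486 0.292 0.16 ]
  yel side 0.16 26 [0.4813 0.2792 0.1637] [0.476 0.269] [0.488 0.293 0.167]
white top 36 [[0.428, 0.257, 0.123], [0.433, 0.269, 0.162], [0.438, 0.28, 0.168]]
black top 56 [[0.522, 0.275, 0.097], [0.525, 0.285, 0.144], [0.531, 0.297, 0.165]]
white side 29 [[0.43, 0.261, 0.095], [0.435, 0.266, 0.144], [0.439, 0.28, 0.167]]
black side 84 [[0.524, 0.277, 0.098], [0.527, 0.285, 0.134], [0.533, 0.297, 0.165]]
```

servo_tool(
  steps=[
    {"tx": -0.1,"ty": -0.1,"tz": -0.2,"wz": -0.05,"fingers": 0.7},
    {"tx": -0.3,"ty": -0.28,"tz": -0.36,"wz": -0.102,"fingers": 0.7},
    {"tx": -0.48,"ty": -0.46,"tz": -0.36,"wz": -0.102,"fingers": 0.7},
    {"tx": -0.65,"ty": -0.62,"tz": -0.36,"wz": -0.102,"fingers": 0.7},
    {"tx": -0.79,"ty": -0.76,"tz": -0.36,"wz": -0.102,"fingers": 0.7},
  ],
)

```text
invalid input
```

```bash
cat >> h.py <<'E'
def st(tgt=None,yaw=None):
    from station import observe
    from scipy.spatial.transform import Rotation as R
    s=observe();r=R.from_rotvec(s["eef_rot"]).as_matrix();p=np.array(s["eef_pos"])
    print("t",round(s["t"],2),"p",p.round(4),"q",np.round(s["joints"],2),"F",np.round(s["wrist_force"],1),"w",round(s["gripper_width"],3),"g",round(s["grasp_force"],1))
    print("tool x",r[:,0].round(3),"y",r[:,1].round(3),"yaw_y deg",np.degrees(np.arctan2(r[1,1],r[0,1])).round(2))
    if tgt is not None: print("shift units",(r.T@(np.array(tgt)-p)/.25).round(3))
    return s
E
python3 -c "
from h import *;st((.617,-.213,.32))"
```

```text
t 0.1 p [0.1822 0.5711 0.2305] q [ 1.26  0.31 -0.05  1.21  0.    1.57] F [-0.5 -0.4 -0. ] w 0.997 g 0.0
tool x [-0.953  0.304  0.   ] y [ 0.304  0.953 -0.002] yaw_y deg 72.31
shift units [-2.61  -2.46  -0.354]
```

servo_tool(
  steps=[
    {"tx": -0.1,"ty": -0.1,"tz": -0.2,"wx": 0,"wy": 0,"wz": -0.05,"fingers": 0.7},
    {"tx": -0.3,"ty": -0.28,"tz": -0.36,"wx": 0,"wy": 0,"wz": -0.102,"fingers": 0.7},
    {"tx": -0.48,"ty": -0.46,"tz": -0.36,"wx": 0,"wy": 0,"wz": -0.102,"fingers": 0.7},
    {"tx": -0.65,"ty": -0.62,"tz": -0.36,"wx": 0,"wy": 0,"wz": -0.102,"fingers": 0.7},
    {"tx": -0.79,"ty": -0.76,"tz": -0.36,"wx": 0,"wy": 0,"wz": -0.102,"fingers": 0.7},
  ],
)

```text
t: 0.72
eef_pos: [0.3133, 0.3288, 0.3213]
eef_rot: [-0.019, 3.141, -0.0]
wrist_force: [1.3, -0.7, 0.7]
gripper_width: 0.696
grasp_force: 0.0
```

servo_tool(
  steps=[
    {"tx": -0.12,"ty": -0.2,"tz": 0,"wx": 0,"wy": 0,"wz": 0,"fingers": 0.7},
    {"tx": -0.24,"ty": -0.4,"tz": 0,"wx": 0,"wy": 0,"wz": 0,"fingers": 0.7},
    {"tx": -0.36,"ty": -0.6,"tz": 0,"wx": 0,"wy": 0,"wz": 0,"fingers": 0.7},
    {"tx": -0.48,"ty": -0.8,"tz": 0,"wx": 0,"wy": 0,"wz": 0,"fingers": 0.7},
    {"tx": -0.6,"ty": -1.0,"tz": 0,"wx": 0,"wy": 0,"wz": 0,"fingers": 0.7},
  ],
)

```text
t: 1.35
eef_pos: [0.4662, 0.0805, 0.3211]
eef_rot: [0.018, -3.141, -0.0]
wrist_force: [1.0, 0.9, 0.3]
gripper_width: 0.701
grasp_force: 0.0
```

servo_tool(
  steps=[
    {"tx": -0.12,"ty": -0.2,"tz": 0,"wx": 0,"wy": 0,"wz": 0,"fingers": 0.7},
    {"tx": -0.24,"ty": -0.4,"tz": 0,"wx": 0,"wy": 0,"wz": 0,"fingers": 0.7},
    {"tx": -0.36,"ty": -0.6,"tz": 0,"wx": 0,"wy": 0,"wz": 0,"fingers": 0.7},
    {"tx": -0.48,"ty": -0.8,"tz": 0,"wx": 0,"wy": 0,"wz": 0,"fingers": 0.7},
    {"tx": -0.6,"ty": -1.0,"tz": 0,"wx": 0,"wy": 0,"wz": 0,"fingers": 0.7},
  ],
)

```text
t: 1.98
eef_pos: [0.6192, -0.1677, 0.3208]
eef_rot: [0.018, -3.141, -0.001]
wrist_force: [1.1, 0.8, 0.6]
gripper_width: 0.704
grasp_force: 0.0
```

```bash
python3 -c "
from h import *;st((.617,-.2135,.195))"
```

```text
t 1.98 p [ 0.6192 -0.1677  0.3208] q [-0.26  0.38  0.25  1.44  0.   -0.28] F [1.1 0.8 0.6] w 0.704 g 0.0
tool x [-1.    -0.011  0.   ] y [-0.011  1.     0.   ] yaw_y deg 90.65
shift units [ 0.011 -0.183  0.503]
```

servo_tool(
  steps=[
    {"tx": 0.01,"ty": -0.183,"tz": 0,"wx": 0,"wy": 0,"wz": 0,"fingers": 0.7},
    {"tx": 0.01,"ty": -0.183,"tz": 0.15,"wx": 0,"wy": 0,"wz": 0,"fingers": 0.7},
    {"tx": 0.01,"ty": -0.183,"tz": 0.3,"wx": 0,"wy": 0,"wz": 0,"fingers": 0.7},
    {"tx": 0.01,"ty": -0.183,"tz": 0.4,"wx": 0,"wy": 0,"wz": 0,"fingers": 0.7},
    {"tx": 0.01,"ty": -0.183,"tz": 0.5,"wx": 0,"wy": 0,"wz": 0,"fingers": 0.7},
  ],
)

```text
t: 2.6
eef_pos: [0.616, -0.2116, 0.1946]
eef_rot: [0.018, -3.14, -0.001]
wrist_force: [0.3, 0.1, -0.7]
gripper_width: 0.701
grasp_force: 0.0
```

servo_tool(
  steps=[
    {"tx": 0,"ty": 0,"tz": 0,"wx": 0,"wy": 0,"wz": 0,"fingers": 0.6},
  ],
)

```text
t: 2.72
eef_pos: [0.6148, -0.2111, 0.1937]
eef_rot: [0.018, -3.137, -0.003]
wrist_force: [0.5, 0.5, 0.7]
gripper_width: 0.599
grasp_force: 0.0
```

```bash
python3 - <<'E'
from h import *
from station import grab_frame
st()
ims=[]
for n,r in(("side",(250,100,380,240)),("top",(245,110,385,210))):
    f=grab_frame(n);np.savez(f"pics/{n}1.npz",**f)
    im=f["frame"][r[1]:r[3],r[0]:r[2],::-1];im=cv2.resize(im,None,fx=390/im.shape[1],fy=390/im.shape[1],interpolation=cv2.INTER_CUBIC)
    ims.append(cv2.copyMakeBorder(im,0,430-im.shape[0],0,0,cv2.BORDER_CONSTANT))
cv2.imwrite("pics/c3.png",np.hstack(ims))
E
```

```text
t 2.73 p [ 0.6148 -0.2111  0.1937] q [-0.33  0.43  0.03  1.18 -0.   -0.34] F [0.5 0.5 0.7] w 0.599 g 0.0
tool x [-1.    -0.012  0.005] y [-0.012  1.     0.002] yaw_y deg 90.66
```

View pics/c3.png

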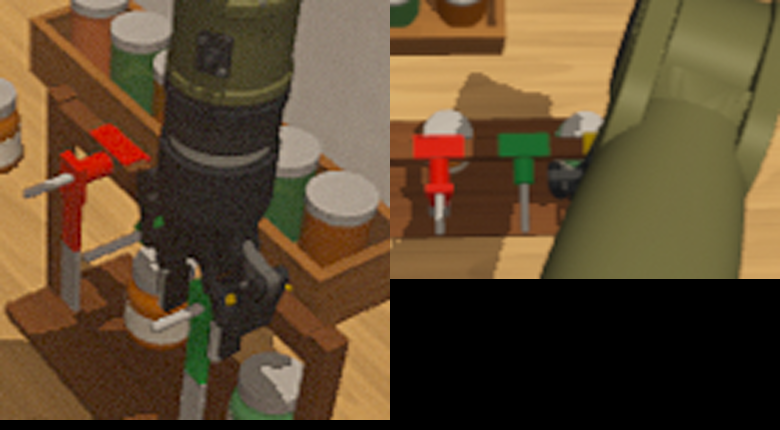

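servo_tool(
  steps=[
    {"tx": -0.01,"ty": -0.008,"tz": 0,"wx": 0,"wy": 0,"wz": 0,"fingers": 0.45},
    {"tx": -0.01,"ty": -0.008,"tz": 0,"wx": 0,"wy": 0,"wz": 0,"fingers": 0.4},
    {"tx": -0.01,"ty": -0.008,"tz": 0,"wx": 0,"wy": 0,"wz": 0,"fingers": 0.4},
    {"tx": -0.01,"ty": -0.008,"tz": 0,"wx": 0,"wy": 0,"wz": 0,"fingers": 0.36},
    {"tx": -0.01,"ty": -0.008,"tz": 0,"wx": 0,"wy": 0,"wz": 0,"fingers": 0.36},
  ],
)

```text
t: 3.45
eef_pos: [0.6191, -0.2136, 0.1964]
eef_rot: [-0.018, 3.142, 0.0]
wrist_force: [0.6, -0.2, -0.4]
gripper_width: 0.361
grasp_force: 0.0
```

servo_tool(
  steps=[
    {"tx": 0,"ty": 0,"tz": 0,"wx": 0,"wy": 0,"wz": 0,"fingers": 0.3},
    {"tx": 0,"ty": 0,"tz": 0,"wx": 0,"wy": 0,"wz": 0,"fingers": 0.25},
    {"tx": 0,"ty": 0,"tz": 0,"wx": 0,"wy": 0,"wz": 0,"fingers": 0},
    {"tx": 0,"ty": 0,"tz": 0,"wx": 0,"wy": 0,"wz": 0,"fingers": 0},
  ],
)

```text
t: 3.95
eef_pos: [0.6192, -0.2133, 0.1965]
eef_rot: [-0.019, 3.141, 0.001]
wrist_force: [-0.8, 3.3, 3.5]
gripper_width: 0.293
grasp_force: 58.7
```

servo_tool(
  steps=[
    {"tx": 0,"ty": 0,"tz": -0.014,"wx": 0,"wy": 0,"wz": 0,"fingers": 0},
    {"tx": 0,"ty": 0,"tz": -0.014,"wx": 0,"wy": 0,"wz": 0,"fingers": 0},
    {"tx": 0,"ty": 0,"tz": -0.014,"wx": 0,"wy": 0,"wz": 0,"fingers": 0},
  ],
)

```text
t: 4.32
eef_pos: [0.619, -0.2139, 0.1996]
eef_rot: [0.018, -3.141, 0.0]
wrist_force: [1.1, -0.3, -0.5]
gripper_width: 0.294
grasp_force: 58.8
```

```bash
python3 - <<'E'
from h import *
from station import grab_frame
s=st();print(np.round(s["wrist_torque"],2))
E
```

```text
t 4.33 p [ 0.619  -0.2139  0.1996] q [-0.33  0.43  0.05  1.19 -0.   -0.34] F [ 1.1 -0.3 -0.5] w 0.294 g 58.8
tool x [-1.    -0.011  0.   ] y [-0.011  1.    -0.   ] yaw_y deg 90.65
[-0.   -0.01 -0.04]
```

servo_tool(
  steps=[
    {"tx": 0.05,"ty": 0,"tz": 0,"wx": 0,"wy": 0,"wz": 0,"fingers": 0},
    {"tx": 0.12,"ty": 0,"tz": 0,"wx": 0,"wy": 0,"wz": 0,"fingers": 0},
    {"tx": 0.18,"ty": 0,"tz": 0,"wx": 0,"wy": 0,"wz": 0,"fingers": 0},
    {"tx": 0.24,"ty": 0,"tz": 0,"wx": 0,"wy": 0,"wz": 0,"fingers": 0},
    {"tx": 0.3,"ty": 0,"tz": 0,"wx": 0,"wy": 0,"wz": 0,"fingers": 0},
  ],
)

```text
t: 4.95
eef_pos: [0.543, -0.2145, 0.1998]
eef_rot: [0.018, -3.142, 0.0]
wrist_force: [-0.6, 0.1, -0.8]
gripper_width: 0.289
grasp_force: 58.8
```

servo_tool(
  steps=[
    {"tx": 0,"ty": 0.1,"tz": 0,"wx": 0,"wy": 0,"wz": 0,"fingers": 0},
    {"tx": 0,"ty": 0.22,"tz": 0,"wx": 0,"wy": 0,"wz": 0,"fingers": 0},
    {"tx": 0,"ty": 0.34,"tz": 0,"wx": 0,"wy": 0,"wz": 0,"fingers": 0},
    {"tx": 0,"ty": 0.34,"tz": 0,"wx": 0,"wy": 0,"wz": 0,"fingers": 0},
    {"tx": 0,"ty": 0.34,"tz": 0,"wx": 0,"wy": 0,"wz": 0,"fingers": 0},
  ],
)

```text
t: 5.58
eef_pos: [0.543, -0.13, 0.1999]
eef_rot: [-0.018, 3.141, -0.001]
wrist_force: [0.4, 0.4, -0.7]
gripper_width: 0.295
grasp_force: 58.9
```

```bash
python3 - <<'E'
from h import *
from station import grab_frame
st()
ims=[]
for n,r in(("side",(250,110,380,250)),):
    f=grab_frame(n);np.savez(f"pics/{n}2.npz",**f);C=cloud(f)
    m=mask(f,"green")&(f["range_z"]>0)&(C[...,0]<.6)&(C[...,0]>.5)&(C[...,2]>.1); q=C[m]
    for lo in np.arange(.13,.25,.02):
        s=q[(q[:,2]>=lo)&(q[:,2]<lo+.02)]
        if len(s):print(lo.round(2),len(s),s.mean(0).round(4),s.min(0).round(4),s.max(0).round(4))
    im=f["frame"][r[1]:r[3],r[0]:r[2],::-1];im=cv2.resize(im,None,fx=4,fy=4,interpolation=cv2.INTER_CUBIC)
cv2.imwrite("pics/c4.png",im)
E
```

```text
t 5.58 p [ 0.543  -0.13    0.1999] q [-0.23  0.25 -0.2   1.12 -0.   -0.25] F [ 0.4  0.4 -0.7] w 0.295 g 58.9
tool x [-1.    -0.012 -0.   ] y [-0.012  1.    -0.001] yaw_y deg 90.67
0.15 25 [ 0.5391 -0.1335  0.1622] [ 0.5372 -0.1411  0.156 ] [ 0.5423 -0.1224  0.1699]
0.17 40 [ 0.5396 -0.1331  0.1793] [ 0.5367 -0.1393  0.1705] [ 0.5459 -0.1221  0.19  ]
0.19 10 [ 0.5381 -0.1259  0.2008] [ 0.5367 -0.1361  0.1907] [ 0.5396 -0.1163  0.2093]
0.21 16 [ 0.5388 -0.1234  0.2199] [ 0.5366 -0.1311  0.2102] [ 0.5412 -0.1186  0.2298]
0.23 12 [ 0.5383 -0.1247  0.2362] [ 0.5321 -0.1411  0.2311] [ 0.5418 -0.1178  0.2393]
```

View pics/c4.png

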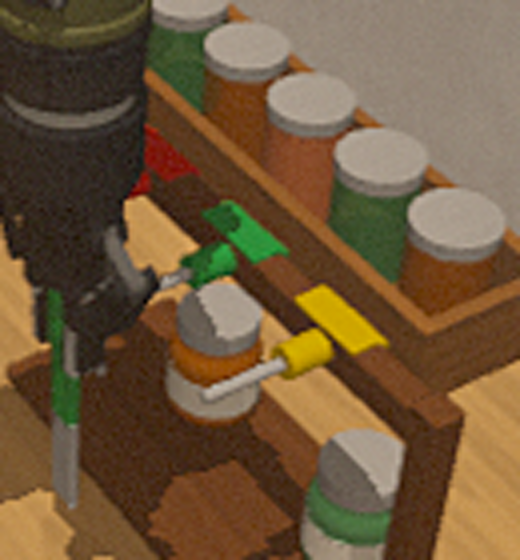

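servo_tool(
  steps=[
    {"tx": -0.06,"ty": 0.003,"tz": 0,"wx": 0,"wy": 0,"wz": 0,"fingers": 0},
    {"tx": -0.11,"ty": 0.003,"tz": 0,"wx": 0,"wy": 0,"wz": 0,"fingers": 0},
    {"tx": -0.14,"ty": 0.003,"tz": 0,"wx": 0,"wy": 0,"wz": 0,"fingers": 0},
    {"tx": -0.16,"ty": 0.003,"tz": 0,"wx": 0,"wy": 0,"wz": 0,"fingers": 0},
    {"tx": -0.18,"ty": 0.003,"tz": 0,"wx": 0,"wy": 0,"wz": 0,"fingers": 0},
  ],
)

```text
t: 6.25
eef_pos: [0.5883, -0.1282, 0.1996]
eef_rot: [0.018, -3.141, -0.0]
wrist_force: [-0.0, 0.6, -1.1]
gripper_width: 0.292
grasp_force: 58.9
```

```bash
python3 - <<'E'
from h import *
from station import grab_frame
s=st();print(np.round(s["wrist_torque"],2))
f=grab_frame("side");r=(270,140,340,230)
im=f["frame"][r[1]:r[3],r[0]:r[2],::-1];im=cv2.resize(im,None,fx=6,fy=6,interpolation=cv2.INTER_CUBIC)
cv2.imwrite("pics/c5.png",im)
E
```

```text
t 6.25 p [ 0.5883 -0.1282  0.1996] q [-0.21  0.33 -0.1   1.14 -0.   -0.23] F [-0.   0.6 -1.1] w 0.292 g 58.9
tool x [-1.    -0.012  0.   ] y [-0.012  1.     0.   ] yaw_y deg 90.67
[-0.01 -0.03  0.03]
```

View pics/c5.png

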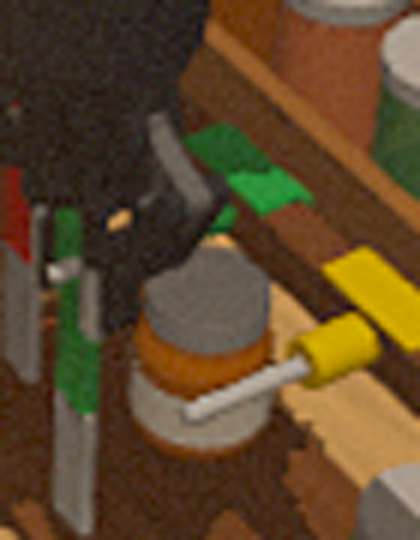

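servo_tool(
  steps=[
    {"tx": -0.04,"ty": 0,"tz": 0,"wx": 0,"wy": 0,"wz": 0,"fingers": 0},
    {"tx": -0.08,"ty": 0,"tz": 0,"wx": 0,"wy": 0,"wz": 0,"fingers": 0},
    {"tx": -0.1,"ty": 0,"tz": 0,"wx": 0,"wy": 0,"wz": 0,"fingers": 0},
    {"tx": -0.11,"ty": 0,"tz": 0,"wx": 0,"wy": 0,"wz": 0,"fingers": 0},
    {"tx": -0.11,"ty": 0,"tz": 0,"wx": 0,"wy": 0,"wz": 0,"fingers": 0},
  ],
)

```text
t: 6.92
eef_pos: [0.6156, -0.1279, 0.1997]
eef_rot: [0.018, -3.141, -0.0]
wrist_force: [0.1, 0.6, -1.3]
gripper_width: 0.294
grasp_force: 58.9
```

servo_tool(
  steps=[
    {"tx": -0.006,"ty": 0,"tz": 0,"wx": 0,"wy": 0,"wz": 0,"fingers": 0},
    {"tx": -0.01,"ty": 0,"tz": 0,"wx": 0,"wy": 0,"wz": 0,"fingers": 0},
  ],
)

```text
t: 7.18
eef_pos: [0.6181, -0.1279, 0.1999]
eef_rot: [-0.018, 3.142, 0.0]
wrist_force: [-0.1, 0.7, -1.2]
gripper_width: 0.296
grasp_force: 58.9
```

servo_tool(
  steps=[
    {"tx": -0.004,"ty": 0,"tz": 0,"wx": 0,"wy": 0,"wz": 0,"fingers": 0},
    {"tx": -0.006,"ty": 0,"tz": 0,"wx": 0,"wy": 0,"wz": 0,"fingers": 0},
  ],
)

```text
t: 7.42
eef_pos: [0.6196, -0.1279, 0.1998]
eef_rot: [-0.018, 3.142, -0.0]
wrist_force: [-0.1, 0.7, -0.7]
gripper_width: 0.295
grasp_force: 58.9
```

servo_tool(
  steps=[
    {"tx": -0.004,"ty": 0,"tz": 0,"wx": 0,"wy": 0,"wz": 0,"fingers": 0},
    {"tx": -0.006,"ty": 0,"tz": 0,"wx": 0,"wy": 0,"wz": 0,"fingers": 0},
  ],
)

```text
t: 7.68
eef_pos: [0.6205, -0.1279, 0.1998]
eef_rot: [0.018, -3.14, 0.0]
wrist_force: [-3.7, 0.7, 0.9]
gripper_width: 0.29
grasp_force: 59.0
```

servo_tool(
  steps=[
    {"tx": -0.003,"ty": 0,"tz": 0,"wx": 0,"wy": 0,"wz": 0,"fingers": 0},
    {"tx": -0.004,"ty": 0,"tz": 0,"wx": 0,"wy": 0,"wz": 0,"fingers": 0},
  ],
)

```text
t: 7.92
eef_pos: [0.6205, -0.1279, 0.1997]
eef_rot: [0.018, -3.139, 0.0]
wrist_force: [-8.3, 0.3, 3.1]
gripper_width: 0.295
grasp_force: 59.3
```

servo_tool(
  steps=[
    {"tx": 0.007,"ty": 0,"tz": 0,"wx": 0,"wy": 0,"wz": 0,"fingers": 0},
    {"tx": 0.007,"ty": 0,"tz": 0.006,"wx": 0,"wy": 0,"wz": 0,"fingers": 0},
    {"tx": 0.007,"ty": 0,"tz": 0.012,"wx": 0,"wy": 0,"wz": 0,"fingers": 0},
    {"tx": 0.007,"ty": 0,"tz": 0.012,"wx": 0,"wy": 0,"wz": 0,"fingers": 0},
  ],
)

```text
t: 8.43
eef_pos: [0.6205, -0.1278, 0.1965]
eef_rot: [-0.018, 3.141, 0.0]
wrist_force: [-1.0, 0.2, -0.3]
gripper_width: 0.294
grasp_force: 59.0
```

servo_tool(
  steps=[
    {"tx": 0,"ty": 0,"tz": 0,"wx": 0,"wy": 0,"wz": 0,"fingers": 0.31},
    {"tx": 0,"ty": 0,"tz": 0,"wx": 0,"wy": 0,"wz": 0,"fingers": 0.34},
    {"tx": 0,"ty": 0,"tz": 0,"wx": 0,"wy": 0,"wz": 0,"fingers": 0.4},
    {"tx": 0,"ty": 0,"tz": 0,"wx": 0,"wy": 0,"wz": 0,"fingers": 0.6},
    {"tx": 0,"ty": 0,"tz": 0,"wx": 0,"wy": 0,"wz": 0,"fingers": 0.7},
  ],
)

```text
t: 9.05
eef_pos: [0.6204, -0.1278, 0.1968]
eef_rot: [-0.018, 3.141, 0.0]
wrist_force: [1.0, 0.3, -0.7]
gripper_width: 0.698
grasp_force: 0.0
```

servo_tool(
  steps=[
    {"tx": 0,"ty": 0,"tz": -0.1,"wx": 0,"wy": 0,"wz": 0,"fingers": 0.7},
    {"tx": 0,"ty": 0,"tz": -0.25,"wx": 0,"wy": 0,"wz": 0,"fingers": 0.7},
    {"tx": 0,"ty": 0,"tz": -0.5,"wx": 0,"wy": 0,"wz": 0,"fingers": 0.7},
    {"tx": 0.1,"ty": 0.2,"tz": -0.5,"wx": 0,"wy": 0,"wz": 0,"fingers": 0.7},
    {"tx": 0.18,"ty": 0.4,"tz": -0.5,"wx": 0,"wy": 0,"wz": 0,"fingers": 0.7},
  ],
)

```text
t: 9.68
eef_pos: [0.5744, -0.0278, 0.323]
eef_rot: [-0.016, 3.139, 0.0]
wrist_force: [0.3, 0.4, -0.6]
gripper_width: 0.702
grasp_force: 0.0
```

servo_tool(
  steps=[
    {"tx": 0.08,"ty": 0.2,"tz": 0,"wx": 0,"wy": 0,"wz": -0.02,"fingers": 0.7},
    {"tx": 0.16,"ty": 0.4,"tz": 0,"wx": 0,"wy": 0,"wz": -0.04,"fingers": 0.7},
    {"tx": 0.24,"ty": 0.6,"tz": 0,"wx": 0,"wy": 0,"wz": -0.058,"fingers": 0.7},
    {"tx": 0.32,"ty": 0.8,"tz": 0,"wx": 0,"wy": 0,"wz": -0.058,"fingers": 0.7},
    {"tx": 0.4,"ty": 1.0,"tz": 0,"wx": 0,"wy": 0,"wz": -0.058,"fingers": 0.7},
  ],
)

```text
t: 10.3
eef_pos: [0.4705, 0.2219, 0.3221]
eef_rot: [-0.304, 3.126, 0.0]
wrist_force: [1.0, 0.1, -0.2]
gripper_width: 0.699
grasp_force: 0.0
```

```bash
python3 - <<'E'
from h import *
from station import grab_frame
st((.481,.278,.25))
for n in("top","side"):
    f=grab_frame(n);np.savez(f"pics/{n}3.npz",**f);C=cloud(f)
    m=mask(f,"green")&(f["range_z"]>0)&(abs(C[...,1]+.128)<.03)&(C[...,0]>.58)&(C[...,0]<.625)&(C[...,2]>.1); q=C[m]
    for lo in np.arange(.14,.25,.02):
        s=q[(q[:,2]>=lo)&(q[:,2]<lo+.02)]
        if len(s):print(n,lo.round(2),len(s),s.mean(0).round(4),s.min(0).round(4),s.max(0).round(4))
    if n=="side":
        r=(240,120,350,260);im=f["frame"][r[1]:r[3],r[0]:r[2],::-1];cv2.imwrite("pics/c6.png",cv2.resize(im,None,fx=4,fy=4,interpolation=cv2.INTER_CUBIC))
E
```

```text
t 10.3 p [0.4705 0.2219 0.3221] q [ 0.44  0.14 -0.06  1.37 -0.    0.25] F [ 1.   0.1 -0.2] w 0.699 g 0.0
tool x [-0.981 -0.193 -0.001] y [-0.193  0.981  0.   ] yaw_y deg 101.1
shift units [-0.084  0.212  0.288]
top 0.14 2 [ 0.6155 -0.1231  0.1568] [ 0.6154 -0.1246  0.1562] [ 0.6156 -0.1216  0.1575]
top 0.16 3 [ 0.6161 -0.1215  0.1747] [ 0.6152 -0.1234  0.1699] [ 0.6172 -0.1203  0.1796]
top 0.18 1 [ 0.6149 -0.1224  0.1914] [ 0.6149 -0.1224  0.1914] [ 0.6149 -0.1224  0.1914]
top 0.2 9 [ 0.6154 -0.1301  0.2124] [ 0.6147 -0.1405  0.2031] [ 0.6162 -0.1185  0.2196]
top 0.22 32 [ 0.6188 -0.1278  0.233 ] [ 0.6145 -0.1392  0.2232] [ 0.6248 -0.1172  0.2397]
side 0.14 17 [ 0.6171 -0.1288  0.1549] [ 0.6148 -0.1359  0.1496] [ 0.6233 -0.1199  0.1595]
side 0.16 38 [ 0.6169 -0.1308  0.1696] [ 0.6136 -0.1373  0.1604] [ 0.6223 -0.1209  0.1797]
side 0.18 34 [ 0.6164 -0.132   0.1899] [ 0.613  -0.1371  0.1803] [ 0.6232 -0.1215  0.1998]
side 0.2 42 [ 0.6174 -0.1337  0.2087] [ 0.6138 -0.1398  0.2008] [ 0.6226 -0.1209  0.2193]
side 0.22 63 [ 0.6179 -0.1304  0.2305] [ 0.6142 -0.1401  0.2201] [ 0.6242 -0.1149  0.2368]
```

View pics/c6.png

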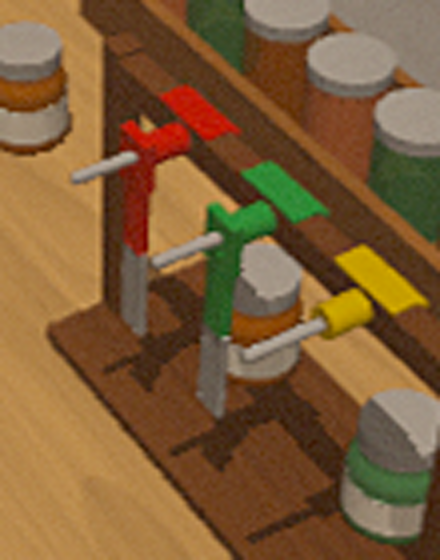

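servo_tool(
  steps=[
    {"tx": -0.084,"ty": 0.212,"tz": 0,"wx": 0,"wy": 0,"wz": 0,"fingers": 0.7},
    {"tx": -0.084,"ty": 0.212,"tz": 0.2,"wx": 0,"wy": 0,"wz": 0,"fingers": 0.7},
    {"tx": -0.084,"ty": 0.212,"tz": 0.4,"wx": 0,"wy": 0,"wz": 0,"fingers": 0.7},
    {"tx": -0.084,"ty": 0.212,"tz": 0.48,"wx": 0,"wy": 0,"wz": 0,"fingers": 0.7},
    {"tx": -0.084,"ty": 0.212,"tz": 0.48,"wx": 0,"wy": 0,"wz": 0,"fingers": 0.7},
  ],
)

```text
t: 11.02
eef_pos: [0.4808, 0.2752, 0.2001]
eef_rot: [0.303, -3.124, 0.003]
wrist_force: [-0.2, 0.6, -0.1]
gripper_width: 0.701
grasp_force: 0.0
```

```bash
python3 -c "
from h import *;st((.481,.278,.126))"
```

```text
t 11.03 p [0.4808 0.2752 0.2001] q [ 0.52  0.24 -0.21  1.12 -0.    0.33] F [-0.2  0.6 -0.1] w 0.701 g 0.0
tool x [-0.981 -0.192  0.003] y [-0.192  0.981 -0.001] yaw_y deg 101.08
shift units [-0.004  0.011  0.296]
```

servo_tool(
  steps=[
    {"tx": -0.002,"ty": 0.008,"tz": 0.1,"wx": 0,"wy": 0,"wz": 0,"fingers": 0.7},
    {"tx": -0.002,"ty": 0.008,"tz": 0.2,"wx": 0,"wy": 0,"wz": 0,"fingers": 0.65},
    {"tx": -0.002,"ty": 0.008,"tz": 0.296,"wx": 0,"wy": 0,"wz": 0,"fingers": 0.6},
    {"tx": -0.002,"ty": 0.008,"tz": 0.296,"wx": 0,"wy": 0,"wz": 0,"fingers": 0.5},
    {"tx": -0.002,"ty": 0.008,"tz": 0.296,"wx": 0,"wy": 0,"wz": 0,"fingers": 0.4},
  ],
)

```text
t: 11.65
eef_pos: [0.483, 0.2789, 0.1296]
eef_rot: [-0.303, 3.125, 0.001]
wrist_force: [0.6, -0.3, -0.1]
gripper_width: 0.401
grasp_force: 0.0
```

servo_tool(
  steps=[
    {"tx": 0,"ty": 0,"tz": 0,"wx": 0,"wy": 0,"wz": 0,"fingers": 0.35},
    {"tx": 0,"ty": 0,"tz": 0,"wx": 0,"wy": 0,"wz": 0,"fingers": 0.3},
    {"tx": 0,"ty": 0,"tz": 0,"wx": 0,"wy": 0,"wz": 0,"fingers": 0.2},
    {"tx": 0,"ty": 0,"tz": 0,"wx": 0,"wy": 0,"wz": 0,"fingers": 0},
    {"tx": 0,"ty": 0,"tz": 0,"wx": 0,"wy": 0,"wz": 0,"fingers": 0},
  ],
)

```text
t: 12.28
eef_pos: [0.4827, 0.2796, 0.1294]
eef_rot: [-0.304, 3.124, 0.003]
wrist_force: [-1.1, 0.4, 5.6]
gripper_width: 0.292
grasp_force: 58.4
```

```bash
python3 -c "
from h import *;st()"
```

```text
t 12.28 p [0.4827 0.2796 0.1294] q [ 0.52  0.29 -0.31  0.96  0.    0.33] F [-1.1  0.4  5.6] w 0.292 g 58.4
tool x [-0.981 -0.193 -0.003] y [-0.193  0.981  0.002] yaw_y deg 101.12
```

servo_tool(
  steps=[
    {"tx": 0,"ty": 0,"tz": -0.06,"wx": 0,"wy": 0,"wz": 0,"fingers": 0},
    {"tx": 0,"ty": 0,"tz": -0.2,"wx": 0,"wy": 0,"wz": 0,"fingers": 0},
    {"tx": 0,"ty": 0,"tz": -0.4,"wx": 0,"wy": 0,"wz": 0,"fingers": 0},
    {"tx": 0,"ty": 0,"tz": -0.6,"wx": 0,"wy": 0,"wz": 0,"fingers": 0},
    {"tx": 0,"ty": 0,"tz": -0.8,"wx": 0,"wy": 0,"wz": 0,"fingers": 0},
  ],
)

```text
t: 12.9
eef_pos: [0.4814, 0.2781, 0.3303]
eef_rot: [-0.304, 3.127, -0.0]
wrist_force: [0.4, 0.7, -1.4]
gripper_width: 0.291
grasp_force: 59.3
```

```bash
python3 - <<'E'
from h import *
from station import grab_frame
st((.54,-.213,.33))
f=grab_frame("side");C=cloud(f);q=C[mask(f,"yellow")&(f["range_z"]>0)&(abs(C[...,1]-.28)<.05)&(C[...,2]>.1)]
for lo in np.arange(.2,.4,.02):
    s=q[(q[:,2]>=lo)&(q[:,2]<lo+.02)]
    if len(s):print(lo.round(2),len(s),s.mean(0).round(4),s.min(0).round(4),s.max(0).round(4))
g=load("top",0);P=cloud(g);b=P[(g["range_z"]>0)&(P[...,2]>.1)&(P[...,2]<.2)&(abs(P[...,0]-.41)<.06)&(abs(P[...,1])<.06)];print("oil",np.percentile(b,[3,50,97],axis=0).round(3))
E
```

```text
t 12.9 p [0.4814 0.2781 0.3303] q [ 0.52  0.21  0.04  1.4  -0.    0.33] F [ 0.4  0.7 -1.4] w 0.291 g 59.3
tool x [-0.981 -0.193 -0.   ] y [-0.193  0.981 -0.   ] yaw_y deg 101.1
shift units [ 0.148 -1.973  0.002]
0.28 29 [0.4794 0.2736 0.2907] [0.4753 0.268  0.2815] [0.4844 0.2835 0.2991]
0.3 32 [0.4795 0.2732 0.3116] [0.4752 0.2671 0.3008] [0.4847 0.2845 0.3197]
0.32 12 [0.477  0.2799 0.3299] [0.4747 0.2694 0.3206] [0.4833 0.2874 0.338 ]
0.34 15 [0.4763 0.2845 0.3479] [0.4739 0.2676 0.3401] [0.4791 0.2897 0.3574]
0.36 5 [0.4761 0.2822 0.3629] [0.4751 0.2783 0.3603] [0.4768 0.2866 0.3655]
oil [[ 0.372 -0.012  0.114]
 [ 0.398  0.011  0.131]
 [ 0.425  0.038  0.192]]
```

servo_tool(
  steps=[
    {"tx": 0.015,"ty": -0.15,"tz": 0,"wx": 0,"wy": 0,"wz": 0.015,"fingers": 0},
    {"tx": 0.03,"ty": -0.35,"tz": 0,"wx": 0,"wy": 0,"wz": 0.03,"fingers": 0},
    {"tx": 0.045,"ty": -0.57,"tz": 0,"wx": 0,"wy": 0,"wz": 0.045,"fingers": 0},
    {"tx": 0.06,"ty": -0.78,"tz": 0,"wx": 0,"wy": 0,"wz": 0.058,"fingers": 0},
    {"tx": 0.074,"ty": -0.987,"tz": 0,"wx": 0,"wy": 0,"wz": 0.058,"fingers": 0},
  ],
)

```text
t: 13.58
eef_pos: [0.5108, 0.031, 0.3284]
eef_rot: [-0.018, 3.141, -0.0]
wrist_force: [0.0, -1.4, 0.3]
gripper_width: 0.292
grasp_force: 59.4
```

```bash
python3 -c "
from h import *;st((.54,-.2139,.205))"
```

```text
t 13.57 p [0.5108 0.031  0.3284] q [ 0.06  0.12 -0.07  1.38 -0.    0.05] F [ 0.  -1.4  0.3] w 0.292 g 59.4
tool x [-1.    -0.011 -0.   ] y [-0.011  1.    -0.   ] yaw_y deg 90.65
shift units [-0.105 -0.981  0.494]
```

servo_tool(
  steps=[
    {"tx": -0.02,"ty": -0.2,"tz": 0,"wx": 0,"wy": 0,"wz": 0,"fingers": 0},
    {"tx": -0.05,"ty": -0.42,"tz": 0,"wx": 0,"wy": 0,"wz": 0,"fingers": 0},
    {"tx": -0.08,"ty": -0.64,"tz": 0,"wx": 0,"wy": 0,"wz": 0,"fingers": 0},
    {"tx": -0.1,"ty": -0.85,"tz": 0,"wx": 0,"wy": 0,"wz": 0,"fingers": 0},
    {"tx": -0.105,"ty": -0.98,"tz": 0.1,"wx": 0,"wy": 0,"wz": 0,"fingers": 0},
  ],
)

```text
t: 14.2
eef_pos: [0.5411, -0.2148, 0.3046]
eef_rot: [-0.015, 3.138, -0.003]
wrist_force: [-0.4, 0.0, -1.5]
gripper_width: 0.29
grasp_force: 59.5
```

servo_tool(
  steps=[
    {"tx": 0,"ty": 0,"tz": 0.15,"wx": 0,"wy": 0,"wz": 0,"fingers": 0},
    {"tx": 0,"ty": 0,"tz": 0.3,"wx": 0,"wy": 0,"wz": 0,"fingers": 0},
    {"tx": 0,"ty": 0,"tz": 0.4,"wx": 0,"wy": 0,"wz": 0,"fingers": 0},
    {"tx": 0,"ty": 0,"tz": 0.4,"wx": 0,"wy": 0,"wz": 0,"fingers": 0},
    {"tx": 0,"ty": 0,"tz": 0.4,"wx": 0,"wy": 0,"wz": 0,"fingers": 0},
  ],
)

```text
t: 14.82
eef_pos: [0.5408, -0.212, 0.2042]
eef_rot: [-0.018, 3.14, -0.001]
wrist_force: [-0.2, -1.3, -0.7]
gripper_width: 0.292
grasp_force: 59.4
```

```bash
python3 - <<'E'
from h import *
from station import grab_frame
st((.54,-.2139,.2))
F=grab_frame("side");np.savez("pics/side4.npz",**F)
# compare held tools (green in side2, TCP .543 -.130 .1999): boundary handle/blade, blade tip, top, along tool line
for f,c,(x,y) in((load("side",2),"green",(.539,-.130)),(F,"yellow",(.537,-.2135))):
    C=cloud(f);ok=(f["range_z"]>0)&(abs(C[...,0]-x-.002)<.012)&(abs(C[...,1]-y)<.02)&(C[...,2]>.05)&(C[...,2]<.26)
    m=mask(f,c)&ok; q=C[m]; sat=hsv(f)[...,1]
    print(c,"handle z",np.percentile(q[:,2],[0,2,98,100]).round(4),"n",len(q))
    low=q[(q[:,2]<.19)];print("  handle x",low[:,0].mean().round(4),np.percentile(low[:,0],[5,50]).round(4),"y rng",low[:,1].min().round(4),low[:,1].max().round(4))
    al=C[ok];print("  all z min",np.percentile(al[al[:,2]<.15][:,2],[0,1,3]).round(4)); bl=al[(al[:,2]<.13)&(al[:,2]>.09)];print("  blade mean",bl.mean(0).round(4))
    top=q[q[:,2]>.225];print("  top",top.mean(0).round(4) if len(top) else None)
r=(270,120,370,240);im=F["frame"][r[1]:r[3],r[0]:r[2],::-1];cv2.imwrite("pics/c7.png",cv2.resize(im,None,fx=5,fy=5,interpolation=cv2.INTER_CUBIC))
E
```

```text
t 14.82 p [ 0.5408 -0.212   0.2042] q [-0.37  0.29 -0.14  1.14 -0.   -0.39] F [-0.2 -1.3 -0.7] w 0.292 g 59.4
tool x [-1.    -0.012 -0.001] y [-0.012  1.    -0.001] yaw_y deg 90.67
shift units [ 0.003 -0.007  0.017]
green handle z [0.156  0.1567 0.2382 0.2393] n 103
  handle x 0.5394 [0.5371 0.5386] y rng -0.1411 -0.1221
  all z min [0.0853 0.0859 0.0879]
  blade mean [ 0.5398 -0.1313  0.1097]
  top [ 0.5381 -0.1243  0.2335]
yellow handle z [0.1554 0.1572 0.2411 0.2571] n 161
  handle x 0.5371 [0.535  0.5362] y rng -0.2217 -0.1993
  all z min [0.0858 0.086  0.0874]
  blade mean [ 0.5377 -0.2122  0.1099]
  top [ 0.5364 -0.2072  0.2373]
```

View pics/c7.png

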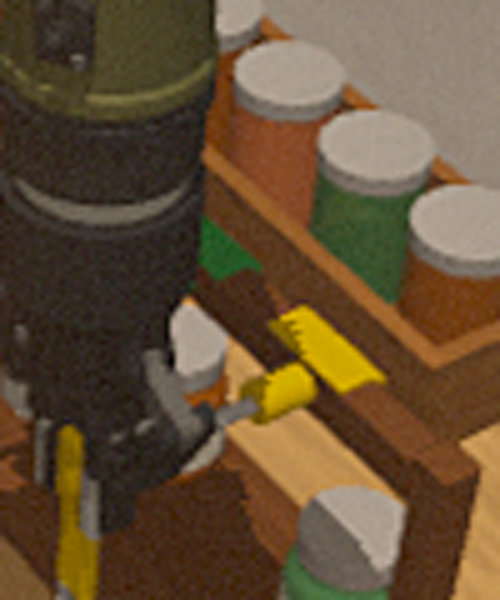

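servo_tool(
  steps=[
    {"tx": -0.06,"ty": -0.005,"tz": 0,"wx": 0,"wy": 0,"wz": 0,"fingers": 0},
    {"tx": -0.11,"ty": -0.005,"tz": 0,"wx": 0,"wy": 0,"wz": 0,"fingers": 0},
    {"tx": -0.14,"ty": -0.005,"tz": 0,"wx": 0,"wy": 0,"wz": 0,"fingers": 0},
    {"tx": -0.16,"ty": -0.005,"tz": 0,"wx": 0,"wy": 0,"wz": 0,"fingers": 0},
    {"tx": -0.19,"ty": -0.005,"tz": 0,"wx": 0,"wy": 0,"wz": 0,"fingers": 0},
  ],
)

```text
t: 15.5
eef_pos: [0.588, -0.2125, 0.2027]
eef_rot: [0.018, -3.141, -0.0]
wrist_force: [0.8, -0.4, -1.1]
gripper_width: 0.289
grasp_force: 59.4
```

```bash
python3 - <<'E'
from h import *
from station import grab_frame
s=st();print(np.round(s["wrist_torque"],2))
f=grab_frame("side");r=(290,160,360,250)
im=f["frame"][r[1]:r[3],r[0]:r[2],::-1];cv2.imwrite("pics/c8.png",cv2.resize(im,None,fx=6,fy=6,interpolation=cv2.INTER_CUBIC))
E
```

```text
t 15.5 p [ 0.588  -0.2125  0.2027] q [-0.35  0.37 -0.03  1.17 -0.   -0.36] F [ 0.8 -0.4 -1.1] w 0.289 g 59.4
tool x [-1.    -0.012  0.   ] y [-0.012  1.     0.   ] yaw_y deg 90.67
[-0.03  0.02  0.06]
```

View pics/c8.png

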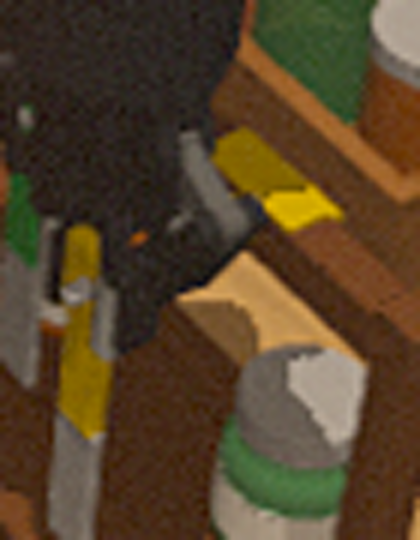

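servo_tool(
  steps=[
    {"tx": -0.04,"ty": 0,"tz": 0,"wx": 0,"wy": 0,"wz": 0,"fingers": 0},
    {"tx": -0.08,"ty": 0,"tz": 0,"wx": 0,"wy": 0,"wz": 0,"fingers": 0},
    {"tx": -0.1,"ty": 0,"tz": 0,"wx": 0,"wy": 0,"wz": 0,"fingers": 0},
    {"tx": -0.11,"ty": 0,"tz": 0,"wx": 0,"wy": 0,"wz": 0,"fingers": 0},
    {"tx": -0.11,"ty": 0,"tz": 0,"wx": 0,"wy": 0,"wz": 0,"fingers": 0},
  ],
)

```text
t: 16.18
eef_pos: [0.6153, -0.2122, 0.2027]
eef_rot: [0.018, -3.141, -0.0]
wrist_force: [0.1, 0.4, -1.6]
gripper_width: 0.287
grasp_force: 59.5
```

servo_tool(
  steps=[
    {"tx": -0.006,"ty": 0,"tz": 0,"wx": 0,"wy": 0,"wz": 0,"fingers": 0},
    {"tx": -0.01,"ty": 0,"tz": 0,"wx": 0,"wy": 0,"wz": 0,"fingers": 0},
  ],
)

```text
t: 16.42
eef_pos: [0.6177, -0.2122, 0.2029]
eef_rot: [-0.018, 3.142, -0.0]
wrist_force: [0.6, -0.5, -0.4]
gripper_width: 0.291
grasp_force: 59.5
```

servo_tool(
  steps=[
    {"tx": -0.004,"ty": 0,"tz": 0,"wx": 0,"wy": 0,"wz": 0,"fingers": 0},
    {"tx": -0.006,"ty": 0,"tz": 0,"wx": 0,"wy": 0,"wz": 0,"fingers": 0},
  ],
)

```text
t: 16.68
eef_pos: [0.6193, -0.2122, 0.2028]
eef_rot: [-0.018, 3.141, -0.0]
wrist_force: [-0.3, -0.0, -0.7]
gripper_width: 0.293
grasp_force: 59.5
```

servo_tool(
  steps=[
    {"tx": -0.004,"ty": 0,"tz": 0,"wx": 0,"wy": 0,"wz": 0,"fingers": 0},
    {"tx": -0.006,"ty": 0,"tz": 0,"wx": 0,"wy": 0,"wz": 0,"fingers": 0},
  ],
)

```text
t: 16.92
eef_pos: [0.6209, -0.2121, 0.2028]
eef_rot: [0.018, -3.142, -0.0]
wrist_force: [-0.2, -0.5, -1.1]
gripper_width: 0.289
grasp_force: 59.5
```

servo_tool(
  steps=[
    {"tx": -0.003,"ty": 0,"tz": 0,"wx": 0,"wy": 0,"wz": 0,"fingers": 0},
    {"tx": -0.004,"ty": 0,"tz": 0,"wx": 0,"wy": 0,"wz": 0,"fingers": 0},
  ],
)

```text
t: 17.18
eef_pos: [0.6216, -0.2121, 0.2028]
eef_rot: [0.018, -3.141, 0.0]
wrist_force: [-1.4, -0.5, 0.5]
gripper_width: 0.294
grasp_force: 59.5
```

servo_tool(
  steps=[
    {"tx": -0.003,"ty": 0,"tz": 0,"wx": 0,"wy": 0,"wz": 0,"fingers": 0},
    {"tx": -0.004,"ty": 0,"tz": 0,"wx": 0,"wy": 0,"wz": 0,"fingers": 0},
  ],
)

```text
t: 17.42
eef_pos: [0.6216, -0.2122, 0.2027]
eef_rot: [0.018, -3.139, 0.0]
wrist_force: [-5.3, 0.1, 2.3]
gripper_width: 0.29
grasp_force: 59.7
```

Contact with the collar. I'll ease off, lower and release.

servo_tool(
  steps=[
    {"tx": 0.004,"ty": 0,"tz": 0,"wx": 0,"wy": 0,"wz": 0,"fingers": 0},
    {"tx": 0.004,"ty": 0,"tz": 0.006,"wx": 0,"wy": 0,"wz": 0,"fingers": 0},
    {"tx": 0.004,"ty": 0,"tz": 0.012,"wx": 0,"wy": 0,"wz": 0,"fingers": 0},
    {"tx": 0.004,"ty": 0,"tz": 0.012,"wx": 0,"wy": 0,"wz": 0,"fingers": 0},
  ],
)

```text
t: 17.92
eef_pos: [0.6216, -0.2122, 0.1998]
eef_rot: [0.018, -3.141, 0.0]
wrist_force: [-3.9, -0.3, 1.9]
gripper_width: 0.291
grasp_force: 59.9
```

servo_tool(
  steps=[
    {"tx": 0,"ty": 0,"tz": 0,"wx": 0,"wy": 0,"wz": 0,"fingers": 0.31},
    {"tx": 0,"ty": 0,"tz": 0,"wx": 0,"wy": 0,"wz": 0,"fingers": 0.34},
    {"tx": 0,"ty": 0,"tz": 0,"wx": 0,"wy": 0,"wz": 0,"fingers": 0.4},
    {"tx": 0,"ty": 0,"tz": 0,"wx": 0,"wy": 0,"wz": 0,"fingers": 0.6},
    {"tx": 0,"ty": 0,"tz": 0,"wx": 0,"wy": 0,"wz": 0,"fingers": 0.7},
  ],
)

```text
t: 18.55
eef_pos: [0.6219, -0.2121, 0.1998]
eef_rot: [-0.018, 3.141, -0.0]
wrist_force: [0.4, 0.3, -0.3]
gripper_width: 0.697
grasp_force: 0.0
```

servo_tool(
  steps=[
    {"tx": 0,"ty": 0,"tz": -0.1,"wx": 0,"wy": 0,"wz": 0,"fingers": 0.7},
    {"tx": 0,"ty": 0,"tz": -0.25,"wx": 0,"wy": 0,"wz": 0,"fingers": 0.7},
    {"tx": 0,"ty": 0,"tz": -0.5,"wx": 0,"wy": 0,"wz": 0,"fingers": 0.7},
    {"tx": 0.1,"ty": 0.2,"tz": -0.5,"wx": 0,"wy": 0,"wz": 0,"fingers": 0.7},
    {"tx": 0.18,"ty": 0.4,"tz": -0.5,"wx": 0,"wy": 0,"wz": 0,"fingers": 0.7},
  ],
)

```text
t: 19.18
eef_pos: [0.5759, -0.1122, 0.326]
eef_rot: [-0.016, 3.139, -0.0]
wrist_force: [0.4, 0.8, 0.1]
gripper_width: 0.697
grasp_force: 0.0
```

servo_tool(
  steps=[
    {"tx": 0.08,"ty": 0.2,"tz": 0,"wx": 0,"wy": 0,"wz": 0,"fingers": 0.7},
    {"tx": 0.16,"ty": 0.4,"tz": 0,"wx": 0,"wy": 0,"wz": 0,"fingers": 0.7},
    {"tx": 0.24,"ty": 0.6,"tz": 0,"wx": 0,"wy": 0,"wz": 0,"fingers": 0.7},
    {"tx": 0.32,"ty": 0.8,"tz": 0,"wx": 0,"wy": 0,"wz": 0,"fingers": 0.7},
    {"tx": 0.4,"ty": 1.0,"tz": 0,"wx": 0,"wy": 0,"wz": 0,"fingers": 0.7},
  ],
)

```text
t: 19.8
eef_pos: [0.472, 0.1376, 0.3251]
eef_rot: [-0.018, 3.141, 0.001]
wrist_force: [0.7, 0.4, 0.5]
gripper_width: 0.701
grasp_force: 0.0
```

```bash
python3 - <<'E'
from h import *
from station import grab_frame
st()
for n in("top","side"):
    f=grab_frame(n);np.savez(f"pics/{n}5.npz",**f);C=cloud(f);ok=f["range_z"]>0
    for c,y in(("green",-.128),("yellow",-.2125)):
        q=C[mask(f,c)&ok&(abs(C[...,1]-y)<.03)&(C[...,0]>.58)&(C[...,0]<.622)&(C[...,2]>.1)]
        for a,b in((.14,.19),(.2,.25)):
            s=q[(q[:,2]>a)&(q[:,2]<b)]
            if len(s):print(n,c,a,len(s),"mean",s.mean(0).round(4),"min",s.min(0).round(4),"max",s.max(0).round(4))
        if n=="side":
            s=C[ok&(abs(C[...,1]-y)<.02)&(abs(C[...,0]-.617)<.012)&(C[...,2]>.06)&(C[...,2]<.14)];print("   blade",s.mean(0).round(4),"zmin",s[:,2].min().round(4))
    # unchanged things: pixel difference to the start outside arm/tool areas
    d=np.abs(f["frame"].astype(int)-load(n,0)["frame"]).max(2)>60
    k,l,s_,ce=cv2.connectedComponentsWithStats(cv2.morphologyEx(d.astype(np.uint8),cv2.MORPH_OPEN,np.ones((2,2))))
    print(n,"changed",[tuple(x) for x in s_[1:] if x[4]>15])
E
```

```text
t 19.8 p [0.472  0.1376 0.3251] q [ 0.28  0.08 -0.12  1.37  0.    0.27] F [0.7 0.4 0.5] w 0.701 g 0.0
tool x [-1.    -0.011 -0.001] y [-0.011  1.     0.   ] yaw_y deg 90.65
top green 0.14 6 mean [ 0.6157 -0.1222  0.1715] min [ 0.6151 -0.1246  0.156 ] max [ 0.6165 -0.12    0.1886]
top green 0.2 36 mean [ 0.6173 -0.1285  0.2278] min [ 0.6144 -0.1401  0.2006] max [ 0.6217 -0.1172  0.2385]
top yellow 0.14 9 mean [ 0.617  -0.2085  0.1728] min [ 0.6154 -0.2138  0.1592] max [ 0.6217 -0.2048  0.1867]
top yellow 0.2 35 mean [ 0.6179 -0.2133  0.228 ] min [ 0.6158 -0.2271  0.2077] max [ 0.6209 -0.2017  0.238 ]
top changed [(np.int32(99), np.int32(162), np.int32(137), np.int32(216), np.int32(11290)), (np.int32(319), np.int32(175), np.int32(11), np.int32(9), np.int32(61)), (np.int32(289), np.int32(176), np.int32(11), np.int32(8), np.int32(45)), (np.int32(169), np.int32(209), np.int32(8), np.int32(36), np.int32(85)), (np.int32(146), np.int32(212), np.int32(13), np.int32(6), np.int32(61)), (np.int32(206), np.int32(212), np.int32(4), np.int32(6), np.int32(16)), (np.int32(210), np.int32(218), np.int3
[... 1506 characters left out ...]
), np.int32(39), np.int32(724)), (np.int32(0), np.int32(117), np.int32(116), np.int32(135), np.int32(5277)), (np.int32(169), np.int32(127), np.int32(9), np.int32(23), np.int32(112)), (np.int32(184), np.int32(151), np.int32(61), np.int32(50), np.int32(1228)), (np.int32(292), np.int32(172), np.int32(7), np.int32(8), np.int32(35)), (np.int32(292), np.int32(182), np.int32(9), np.int32(5), np.int32(29)), (np.int32(43), np.int32(187), np.int32(135), np.int32(82), np.int32(4314)), (np.int32(293), np.int32(193), np.int32(6), np.int32(12), np.int32(37)), (np.int32(314), np.int32(194), np.int32(10), np.int32(35), np.int32(239)), (np.int32(79), np.int32(264), np.int32(21), np.int32(32), np.int32(340))]
```

```bash
python3 - <<'E'
from h import *
for n in("side","top"):
  for i in(0,3,5):
    F=load(n,i);C=cloud(F)
    for nm,y0 in(("white",.434),("black",.527)):
        q=C[(F["range_z"]>0)&(C[...,2]>.09)&(C[...,2]<.175)&(abs(C[...,0]-y0)<.02)&(abs(C[...,1]-.275)<.045)]
        if len(q):print(n,i,nm,len(q),q.mean(0).round(3),q.max(0).round(3))
E
```

```text
side 0 white 144 [0.433 0.27  0.134] [0.442 0.287 0.168]
side 0 black 144 [0.527 0.288 0.134] [0.536 0.305 0.168]
side 3 white 144 [0.433 0.27  0.134] [0.441 0.287 0.168]
side 3 black 147 [0.527 0.288 0.134] [0.535 0.305 0.167]
side 5 white 143 [0.433 0.27  0.135] [0.441 0.287 0.169]
side 5 black 147 [0.527 0.288 0.134] [0.535 0.306 0.168]
top 0 white 55 [0.433 0.266 0.145] [0.44  0.282 0.169]
top 0 black 65 [0.526 0.285 0.143] [0.534 0.3   0.17 ]
top 3 white 54 [0.433 0.266 0.146] [0.44  0.283 0.169]
```

servo_tool(
  steps=[
    {"tx": 0,"ty": 0,"tz": 0,"wx": 0,"wy": 0,"wz": 0,"fingers": 0.7},
    {"tx": 0,"ty": 0,"tz": 0,"wx": 0,"wy": 0,"wz": 0,"fingers": 0.7},
    {"tx": 0,"ty": 0,"tz": 0,"wx": 0,"wy": 0,"wz": 0,"fingers": 0.7},
    {"tx": 0,"ty": 0,"tz": 0,"wx": 0,"wy": 0,"wz": 0,"fingers": 0.7},
    {"tx": 0,"ty": 0,"tz": 0,"wx": 0,"wy": 0,"wz": 0,"fingers": 0.7},
  ],
)

```text
t: 20.52
eef_pos: [0.4729, 0.1357, 0.3248]
eef_rot: [0.017, -3.141, 0.0]
wrist_force: [0.5, -0.1, 0.5]
gripper_width: 0.699
grasp_force: 0.0
```

Nothing else moved, so I'm handing it in.

```bash
python3 -c "
from station import job_done;print(job_done())"
```

```text
the job is handed in; nothing more can be done
None
```

The green spreader now hangs on the green peg and the yellow one on the yellow peg. I slid each back until it touched its collar, with wrist force under 10 N, and the last images show both hanging straight. The white and black spreaders measured unmoved, and comparing images showed no sign of anything else moving. I handed it in at about 20.5 s; no verdict came back.

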